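# Sweep the balloon weights into the catch tray

### The job

The party-shop counter has to be cleared: sweep the three steel balloon weights along the counter with the fingertips, all the way inside the open-fronted wooden catch tray. Push them only, without picking them up, tipping them or flinging them, and leave the spool, the jar and everything else standing where it is.

Things in the scene. Friction and masses are not known exactly. Their poses are not given: they have to be found in the camera images.
- tray: Catch tray fixed to the counter: three light-wood walls 8 mm thick, 30 mm high, grey felt between; front open, no lip. Inside 240 mm wide, 130 mm deep. Origin: middle of the open front on the counter. x axis points into the tray (about world +y, +-0.2 rad); back wall face at x = 130 mm. y axis along the front, about world -x; side wall faces at y = +-120 mm.
- weight0: Balloon weight, one of three alike: a plain steel disc 44 mm in diameter and 16 mm high, with a thin wire loop standing on its top (16 mm wide, rising to 34 mm above the counter). About 150 g (varies by a third). Lies loose and flat on the counter, slides easily; origin at the centre of its underside, z up.
- weight1: Balloon weight, one of three alike: a plain steel disc 44 mm in diameter and 16 mm high, with a thin wire loop standing on its top (16 mm wide, rising to 34 mm above the counter). About 150 g (varies by a third). Lies loose and flat on the counter, slides easily; origin at the centre of its underside, z up.
- weight2: Balloon weight, one of three alike: a plain steel disc 44 mm in diameter and 16 mm high, with a thin wire loop standing on its top (16 mm wide, rising to 34 mm above the counter). About 150 g (varies by a third). Lies loose and flat on the counter, slides easily; origin at the centre of its underside, z up.
- spool: Wooden ribbon spool standing upright among the weights, 42 mm in diameter, 40 mm high, 60 g. A bystander to leave alone. Origin: centre of its underside.
- jar: Small closed glass jar with a metal cap standing among the weights, 40 mm in diameter, 50 mm high, 100 g. A bystander to leave alone. Origin: centre of its underside.
- cup: Cream cup, 60 mm across the rim, 60 mm high, beyond the weights. A bystander to leave alone. Origin: centre of its underside.
- tape: Roll of clear tape lying flat, 84 mm in diameter, 24 mm high, beyond the weights. A bystander to leave alone. Origin: centre of its underside.
- giftbox: Pink gift box with a cream lid, 94 by 94 mm, 70 mm high, on the robot's left beyond the tray. A bystander to leave alone. Origin: centre of its underside.
- holder: Brass candle holder, foot 70 mm in diameter, 35 mm high, on the robot's right. A bystander to leave alone. Origin: centre of its underside.
There are look-alikes about, which are no part of the job. Leave any pink look-alike of the weight0 alone. What is shaped like the weight2 but purple is not meant.

How it is judged:
At the end, for the whole second after the job is handed in: Each of the three weights lies flat (under 0.15 rad) and at rest on the felt, wholly inside the tray's three walls and its front edge (within 2 mm), and the six other things stand within 20 mm of where they began (x of weight0 in the frame of tray between 0.02 and 0.114 m and y of weight0 in the frame of tray between -0.104 and 0.104 m and height (world z) of each of weight0, weight1, weight2 below 0.006 m and angle between each of weight0, weight1, weight2's own z axis and vertical below 0.15 rad and linear speed of each of weight0, weight1, weight2 below 0.02 m/s and x of weight1 in the frame of tray between 0.02 and 0.114 m and y of weight1 in the frame of tray between -0.104 and 0.104 m and x of weight2 in the frame of tray between 0.02 and 0.114 m and y of weight2 in the frame of tray between -0.104 and 0.104 m and distance of each of spool, jar, cup, tape, giftbox, holder from where it was at the start of the episode below 0.02 m); the robot touches nothing.
It fails at once if a weight is lifted more than 12 mm off the counter (height (world z) of any of weight0, weight1, weight2 above 0.012 m).
It fails at once if a weight is tipped by more than 0.5 rad (angle between any of weight0, weight1, weight2's own z axis and vertical above 0.5 rad).
It fails at once if a weight is flung (faster than 0.8 m/s) (linear speed of any of weight0, weight1, weight2 above 0.8 m/s).
It fails at once if the spool or the jar among the weights is moved more than 20 mm or tipped over (distance of any of spool, jar from where it was at the start of the episode above 0.02 m or angle between any of spool, jar's own z axis and vertical above 0.5 rad).
It fails at once if the cup, tape roll, gift box or candle holder is moved more than 20 mm or tipped over (distance of any of cup, tape, giftbox, holder from where it was at the start of the episode above 0.02 m or angle between any of cup, tape, giftbox, holder's own z axis and vertical above 0.5 rad).
It also fails if it takes over 64 s, if anything falls off the work surface, if the arm or the gripper's body presses on something with over 40 N, if the wrist force passes 120 N, or if a joint passes its speed limit or range.

### The arm

A 6-joint arm with a two-finger parallel gripper is mounted at the origin on the work surface. World frame = base frame: x ahead of the robot, y to its left, z up, the work surface at z = 0. Lengths are in m, angles in rad, forces in N, time in s.
With the tool pointing down it reaches from about 0.375 to 0.9 m from the base axis. Payload 3.1 kg.
Tool frame: the origin (TCP) lies at the very end of the fingers, on their centre line; the grasp point (between the pads) lies 19 mm behind it; z points along the fingers, y is the line along which they close (so a half turn about z gives the same grasp; the last joint's range is limited). The gripper opens to 85 mm and grips with 20 to 120 N. Pads are 22 mm wide; open, the fingers measure 114 mm over their backs; the gripper's body (76 mm by 85 mm) begins 54 mm behind the grasp point. The pads swing forward as they close: fully open they stand 13 mm farther back than shut.
Start: joints at [-1.377, 0.527, 1.433, -0, 1.181, -0.178], TCP at [0.228, -0.582, 0.231] pointing down, gripper open.
Joint ranges: [-3.08, 3.08], [-0.75, 2.2], [0.22, 2.44], [-1.43, 4.57], [0, 2.65], [-2.85, 2.85]. Speed limits (rad/s): [2.79, 2.79, 3.14, 3.14, 3.14, 3.14].

### API

Orientations are given as a unit quaternion [x, y, z, w].
In Python, from station import manip, vision gives the robot as it stands.
- The arm moves only by the tool drive_tool, never from a script. Its argument "deltas" is a list that holds one entry, the list of rows, each a list of 4 numbers: the shift along the tool's x, y, z in mm, then the turn about the tool's z in rad. A call has 1 to 5 rows; each row is the pose to reach, as a shift and turn from the pose commanded when the call began, along the tool's axes at that moment; what a row does not reach only later rows make up. A row lasts 1/12 s, in which the tool goes at most 41.7 mm and 7.16 degrees, less where a joint would pass 70% of its speed; a pose out of reach is approached as far as the arm can. A call with a gripper value outside its range is refused whole. "jaw" is the finger opening in mm, from 0 to 85.4, set as the call begins (left out, the last holds). The fingers move at their own pace and stop on an object; "force" is the grip in N (left out, the last holds). Time passes only in rows, so rows that repeat a pose let the fingers close. It gives the time, the measured TCP pose, the force, the opening and the grip force at its end, in the units of the state.
- manip.sense(): the state, without advancing time (a new reading comes with each control period).
- vision.snapshot(name): name is "scene" or "top"; returns the picture (420x560x3 uint8, red, green, blue); there is no depth.
- vision.camera_model(name): a dict with "camera_matrix" (3x3 intrinsics, pixels), "rvec" (rotation vector, rad) and "tvec" (3), from world to camera coordinates, as OpenCV has them. Camera axes: x right, y down, z forward; pixel columns grow to the right and rows downward; lengths in m; the calibration is good to about 2 mm. A picture is of the moment at which its call begins. camera_model takes no time and is no camera call.
- manip.sign_off(): hands the job in; it is judged then, once.
The state is a dict: "t": time; "q": joint angles; "qd": joint speeds; "tau": joint torques, N m; "tcp_pos": TCP position; "tool_rot": TCP orientation; "force": force on the tool from outside, world axes, zero at the start; "ft_torque": the same for the moment, N m; "finger_gap": opening from 0.0 (shut) to 1.0 (fully open); "gripper_force": force on a finger pad.
Only numpy, scipy, OpenCV 4.12 (cv2) and the standard library are available. Lean on these libraries where they do the work, as an engineer would, in place of code of your own. Each camera call takes 0.05 s, during which the arm holds its last target. There are 200 camera calls.

## Working session

There is one attempt and no reset: what is moved stays moved. The work goes in short steps, Python scripts to look and compute and a tool call to move; the robot and the scene stay as the last step left them, time stands still between calls to the robot, and variables do not carry over. Pictures are saved under pics/ and viewed, at most 10 in all, crops included, and the job is handed in when it is done.

Besides the shell and the picture viewer there is one more tool, called as name([rows], argument=value, ...), one row to a line, values as JSON. drive_tool: Moves the arm, as the interface text tells. Its arguments: {"type":"object","properties":{"deltas":{"type":"array"},"jaw":{"type":"number"},"force":{"type":"number"}},"required":["deltas"]}

```bash
ls; mkdir -p pics; python3 - <<'E'
from station import manip, vision
import cv2
for n in("top","scene"):
    cv2.imwrite(f"pics/{n}0.png",cv2.cvtColor(vision.snapshot(n),cv2.COLOR_RGB2BGR)); m=vision.camera_model(n); print(n,m)
s=manip.sense(); print(s)
E
```

```text
pics
top {'camera_matrix': array([[544.55421795,   0.        , 275.27728674],
       [  0.        , 544.55421795, 206.59562937],
       [  0.        ,   0.        ,   1.        ]]), 'rvec': array([ 2.14927939, -2.11768377,  0.12696837]), 'tvec': array([0.03810742, 0.5543825 , 1.40609443])}
scene {'camera_matrix': array([[380.94775583,   0.        , 280.76715875],
       [  0.        , 380.94775583, 207.81744882],
       [  0.        ,   0.        ,   1.        ]]), 'rvec': array([ 0.86204834,  2.57685376, -1.01568118]), 'tvec': array([ 0.42593018, -0.20734213,  1.27359441])}
{'t': 0.1, 'q': array([-1.37647711e+00,  5.28409309e-01,  1.43379790e+00,  3.91701127e-05,
        1.18141039e+00, -1.78500793e-01]), 'qd': array([ 1.06520522e-05, -2.10557976e-03, -4.23916270e-03, -7.11456896e-04,
        4.71019755e-04, -1.32599212e-04]), 'tau': array([-4.30803766e-04, -4.43304849e+01, -1.78586447e+01, -2.39174879e-04,
        3.92895468e-03, -1.14466721e-05]), 'tcp_pos': array([ 0.22755999, -0.58139418,  0.23040175]), 'tool_rot': array([ 9.82676785e-01,  1.85324877e-01,  1.01031114e-05, -1.01258061e-03]), 'force': array([-0.27557525, -0.54725112,  0.10361706]), 'ft_torque': array([-0.00542   , -0.03128096, -0.01455522]), 'gripper_force': 0.0, 'finger_gap': 0.995995224359523}
```

View pics/top0.png

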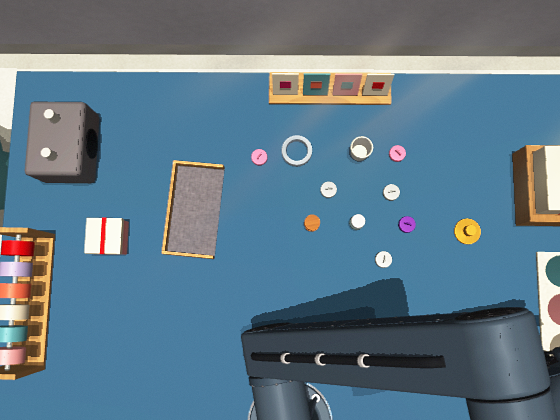

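View pics/scene0.png

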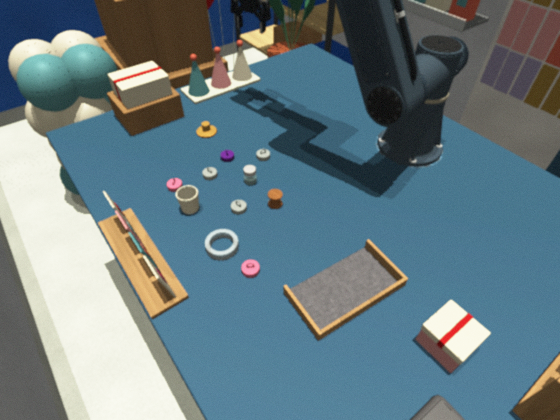

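The top view shows the tray at about (193,210), with its open front facing right. The steel weights are at (328,189), (391,192) and (384,259). The spool is at (312,223), the jar at (358,222), the purple decoy at (407,225), and the pink ones at (259,157) and (398,153). The scene view agrees.

```bash
cat > h.py <<'E'
import numpy as np, cv2
from station import manip, vision
def world(px,z,name="top"):
    m=vision.camera_model(name); R=cv2.Rodrigues(m["rvec"])[0]; K=m["camera_matrix"]
    c=-R.T@m["tvec"]; out=[]
    for p in np.atleast_2d(px):
        d=R.T@np.linalg.inv(K)@np.array([p[0],p[1],1.]); out.append(c+d*(z-c[2])/d[2])
    return np.array(out)
def blobs(im):
    # non-blue things on counter
    hsv=cv2.cvtColor(im,cv2.COLOR_RGB2HSV)
    mask=(~((hsv[...,0]>95)&(hsv[...,0]<118)&(hsv[...,1]>110))).astype(np.uint8)
    n,l,s,c=cv2.connectedComponentsWithStats(mask)
    return [(c[i],s[i],im[l==i].mean(0)) for i in range(1,n) if 60<s[i][4]<8000]
E
python3 - <<'E'
from h import *
im=vision.snapshot("top")
for c,s,col in blobs(im):
    print(c.round(1),s,col.round(),(world(c,0.012)[0]*1000).round())
cv2.imwrite("pics/c.png",cv2.resize(cv2.cvtColor(im[130:280,150:430],cv2.COLOR_RGB2BGR),None,fx=2.8,fy=2.8,interpolation=cv2.INTER_CUBIC))
E
```

```text
[ 61.8 142.1] [  24  101   76   83 5560] [118. 110. 108.] [732. 645.  12.]
[537.1 183.9] [ 512  131   48   96 3805] [151. 132. 107.] [ 629. -658.   12.]
[296.1 150.1] [281 135  32  32 507] [175. 185. 190.] [716.  -8.  12.]
[396.9 152.9] [388 145  18  17 240] [223. 148. 179.] [ 711. -283.   12.]
[259.  156.8] [251 149  17  17 236] [224. 154. 186.] [696.  94.  12.]
[192.8 209.3] [ 161  160   64   99 5118] [154. 139. 129.] [548. 271.  12.]
[328.1 189.2] [320 181  17  17 229] [215. 217. 211.] [608. -96.  12.]
[390.9 191.9] [383 184  17  17 236] [213. 214. 207.] [ 602. -265.   12.]
[311.7 222.5] [304 214  17  18 241] [206. 135.  74.] [516. -52.  12.]
[356.9 221.4] [349 214  17  16 207] [208. 210. 208.] [ 521. -173.   12.]
[105.9 235.9] [  84  217   45   38 1614] [221. 195. 186.] [472. 505.  12.]
[406.6 224. ] [398 216  18  17 236] [155.  72. 187.] [ 515. -306.   12.]
[467. 231.] [454 218  27  27 574] [226. 180.  62.] [ 499. -466.   12.]
[383.  259.1] [375 251  17  17 240] [222. 223. 217.] [ 421. -242.   12.]
```

View pics/c.png

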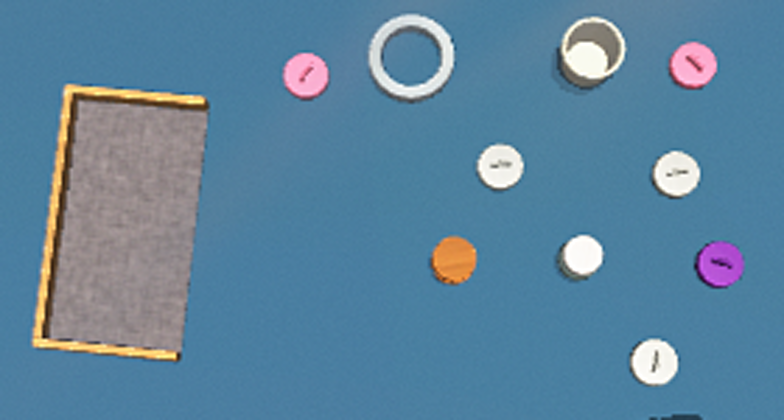

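```bash
python3 - <<'E'
from h import *
cr=lambda x,y:(150+(x-1)/2.8,130+(y-1)/2.8)
P=world([cr(208,99),cr(67,86),cr(34,346),cr(180,358)],0.03)*1000; print("wall outer tops FT,BT,BB,FB",P[:,:2].round())
F=world([cr(208,112),cr(182,350)],0.0)*1000; print("felt front",F[:,:2].round())
ax=(P[1]-P[0]+P[2]-P[3])[:2]; ang=np.arctan2(ax[1],ax[0]); l=(P[0]-P[3])[:2]; print("ang",ang, np.arctan2(l[1],l[0])+np.pi/2)
print("origin",(P[0]+P[3])[:2]/2)
for n,p,z in[("A",(328.1,189.2),.013),("B",(390.9,191.9),.013),("C",(383,259.1),.013),("spool",(311.7,222.5),.03),("jar",(356.9,221.4),.04)]: print(n,(world(p,z)[0]*1000).round(1))
E
```

```text
wall outer tops FT,BT,BB,FB [[668. 188.]
 [679. 326.]
 [426. 346.]
 [417. 207.]]
felt front [[661. 191.]
 [426. 209.]]
ang 1.496500928513031 1.495342140450069
origin [542.32455016 197.41921338]
A [607.4 -95.6  13. ]
B [ 602.1 -265.1   13. ]
C [ 420.5 -241.7   13. ]
spool [513.8 -51.1  30. ]
jar [ 517.2 -169.7   40. ]
```

drive_tool([
  [[30,-20,15,-0.11],[60,-42,30,-0.22],[90,-65,45,-0.33],[120,-85,60,-0.44],[145,-105,75,-0.55]],
], jaw=30)

```text
t: 0.57
tcp_pos: [0.3253, -0.4295, 0.1556]
tool_rot: [0.894, 0.448, 0.0, -0.0]
force: [0.0, -0.2, -0.3]
finger_gap: 0.351
gripper_force: 0.0
```

```bash
cat >> h.py <<'E'
def to(x,y,z,th):
    s=manip.sense(); from scipy.spatial.transform import Rotation as Rn
    R=Rn.from_quat(s["tool_rot"]).as_matrix(); p=s["tcp_pos"]*1000; a=np.arctan2(R[1,0],R[0,0])
    print("t",round(s["t"],2),"tcp",p.round(1),"th",round(a,3),"F",s["force"].round(1),"gap",round(s["finger_gap"]*85.4,1),"| delta",(R.T@(np.array([x,y,z])-p)).round(1),"turn",round(a-th,3))
E
python3 -c "
from h import *
to(415,-290,80,1.452)"
```

```text
t 0.57 tcp [ 325.3 -429.5  155.6] th 0.928 F [ 0.  -0.2 -0.3] gap 30.0 | delta [165.3 -11.8  75.7] turn -0.524
```

drive_tool([
  [[33,-2,17,-0.105],[66,-5,35,-0.21],[99,-7,53,-0.315],[133,-10,70,-0.42],[165,-12,85,-0.524]],
])

```text
t: 0.98
tcp_pos: [0.4148, -0.2908, 0.0703]
tool_rot: [0.748, 0.664, 0.0, -0.001]
force: [0.2, 0.3, 0.8]
finger_gap: 0.349
gripper_force: 0.0
```

```bash
python3 -c "
from h import *
to(415,-290,8,1.452)
im=vision.snapshot('scene');cv2.imwrite('pics/s1.png',cv2.resize(cv2.cvtColor(im[90:250,140:400],cv2.COLOR_RGB2BGR),None,fx=3,fy=3))"
```

```text
t 0.98 tcp [ 414.8 -290.8   70.3] th 1.452 F [0.2 0.3 0.8] gap 29.8 | delta [ 0.7  0.2 62.3] turn -0.0
```

View pics/s1.png

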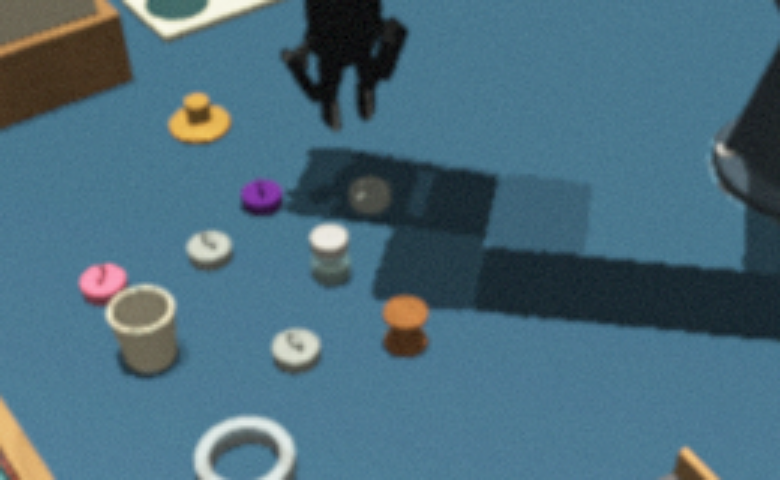

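The fingers stand clear behind weight C, which is in shadow at crop (370,195). Next I lower them.

drive_tool([
  [[0,0,20,0],[0,0,40,0],[0,0,56,0],[0,0,65,0],[0,0,66,0]],
])

```text
t: 1.45
tcp_pos: [0.4137, -0.292, 0.0037]
tool_rot: [0.75, 0.662, -0.0, -0.002]
force: [-0.3, -0.2, 0.1]
finger_gap: 0.353
gripper_force: 0.0
```

drive_tool([
  [[6,0,0,0],[14,0,0,0],[24,0,0,0],[38,0,0,0],[53,0,0,0]],
])

```text
t: 1.87
tcp_pos: [0.4216, -0.2394, 0.0062]
tool_rot: [0.75, 0.662, 0.0, 0.001]
force: [0.6, -0.9, -0.1]
finger_gap: 0.352
gripper_force: 0.6
```

```bash
python3 -c "
from h import *
to(482-3,268-27,4,1.452)
im=vision.snapshot('scene');cv2.imwrite('pics/s2.png',cv2.resize(cv2.cvtColor(im[90:250,140:400],cv2.COLOR_RGB2BGR),None,fx=3,fy=3))"
```

```text
t 1.87 tcp [ 421.6 -239.4    6.2] th 1.446 F [ 0.6 -0.9 -0.1] gap 30.1 | delta [483.8  -2.6   1.5] turn -0.006
```

View pics/s2.png

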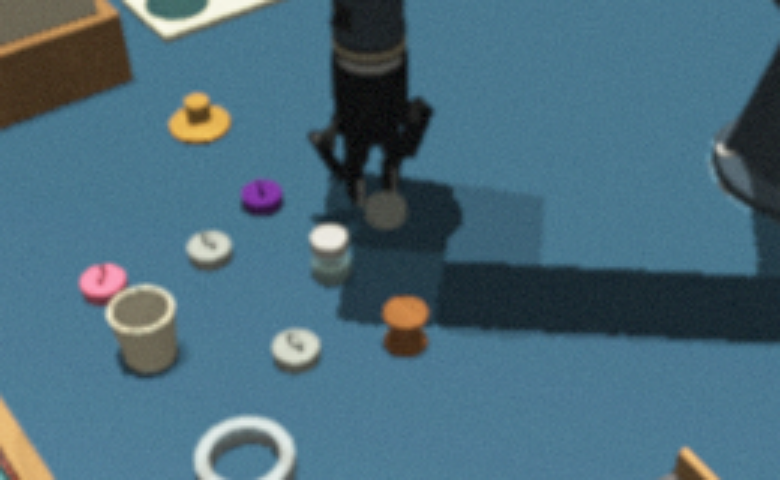

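The weight sits cradled between the two fingertips at crop (385,210), so I keep pushing.

drive_tool([
  [[18,0,0,0],[37,0,0,0],[57,0,0,0],[77,0,0,0],[97,0,0,0]],
])

```text
t: 2.33
tcp_pos: [0.4333, -0.1426, 0.0059]
tool_rot: [0.749, 0.662, 0.0, 0.001]
force: [-0.2, -0.1, 0.1]
finger_gap: 0.349
gripper_force: 0.9
```

drive_tool([
  [[20,0,0,0],[40,0,0,0],[60,0,0,0],[80,0,0,0],[100,0,0,0]],
])

```text
t: 2.75
tcp_pos: [0.4454, -0.0431, 0.0059]
tool_rot: [0.749, 0.662, 0.0, 0.0]
force: [0.2, -1.5, 0.7]
finger_gap: 0.349
gripper_force: 0.9
```

```bash
python3 -c "
from h import *
to(482-3,268-27,4,1.452)
im=vision.snapshot('scene');cv2.imwrite('pics/s3.png',cv2.resize(cv2.cvtColor(im[120:360,140:480],cv2.COLOR_RGB2BGR),None,fx=2.3,fy=2.3))"
```

```text
t 2.75 tcp [445.4 -43.1   5.9] th 1.448 F [ 0.2 -1.5  0.7] gap 29.8 | delta [286.1  -1.6   1.8] turn -0.004
```

View pics/s3.png

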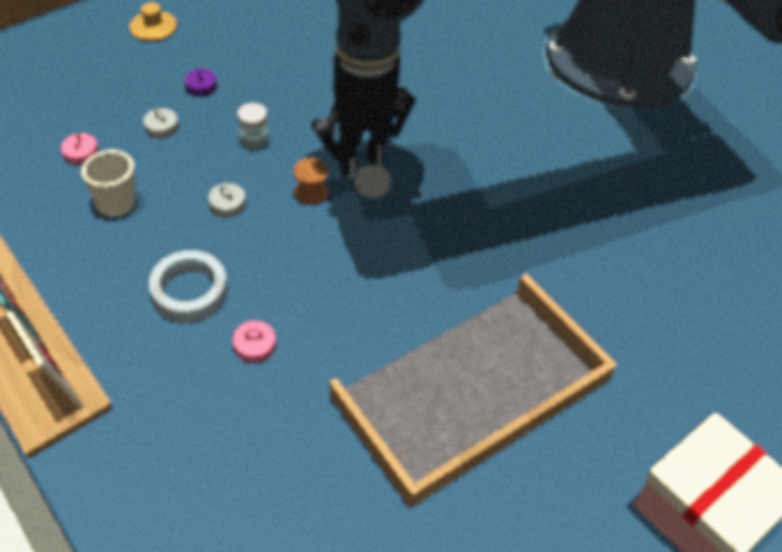

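The weight is still cradled and is passing the spool (crop (372,182)). I continue into the tray and slow down near the end.

drive_tool([
  [[20,0,0,0],[40,0,0,0],[60,0,0,0],[80,0,0,0],[100,0,0,0]],
])

```text
t: 3.22
tcp_pos: [0.4575, 0.0557, 0.0058]
tool_rot: [0.749, 0.662, -0.0, 0.0]
force: [-0.5, -1.4, 0.4]
finger_gap: 0.348
gripper_force: 0.8
```

drive_tool([
  [[20,0,0,0],[40,0,0,0],[60,0,0,0],[80,0,0,0],[99,0,0,0]],
])

```text
t: 3.63
tcp_pos: [0.4695, 0.154, 0.0058]
tool_rot: [0.749, 0.662, -0.0, -0.0]
force: [1.0, -1.8, 0.2]
finger_gap: 0.35
gripper_force: 0.8
```

drive_tool([
  [[18,0,0,0],[34,0,0,0],[48,0,0,0],[60,0,0,0],[70,0,0,0]],
])

```text
t: 4.05
tcp_pos: [0.4783, 0.2233, 0.0057]
tool_rot: [0.749, 0.662, -0.0, 0.0]
force: [0.6, -0.5, -0.1]
finger_gap: 0.353
gripper_force: 1.0
```

drive_tool([
  [[7,0,0,0],[12,0,0,0],[15,0,0,0],[17,0,0,0],[17,0,0,0]],
])

```text
t: 4.47
tcp_pos: [0.4808, 0.2392, 0.0053]
tool_rot: [0.75, 0.662, -0.0, -0.0]
force: [-0.6, -1.7, -0.2]
finger_gap: 0.355
gripper_force: 0.4
```

```bash
python3 -c "
from h import *
to(482-3,268-27,4,1.452)
im=vision.snapshot('scene');cv2.imwrite('pics/s4.png',cv2.resize(cv2.cvtColor(im[120:360,140:480],cv2.COLOR_RGB2BGR),None,fx=2.3,fy=2.3))"
```

```text
t 4.47 tcp [480.8 239.2   5.3] th 1.447 F [-0.6 -1.7 -0.2] gap 30.3 | delta [ 1.5 -2.   1.3] turn -0.005
```

View pics/s4.png

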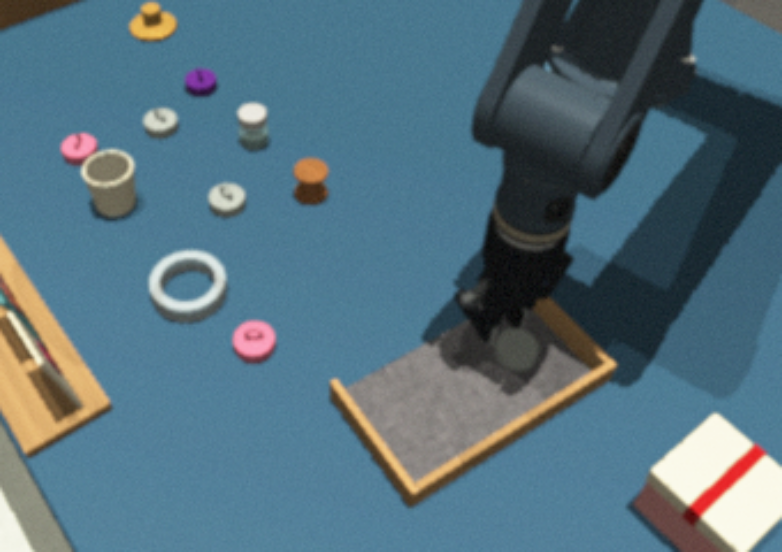

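Weight C is well inside the tray, at crop (515,350). I back off and go to weight A.

drive_tool([
  [[-8,0,0,0],[-22,0,0,0],[-32,0,-25,0],[-34,0,-55,0],[-34,0,-80,0]],
])

```text
t: 4.93
tcp_pos: [0.4759, 0.2038, 0.0858]
tool_rot: [0.75, 0.661, -0.001, -0.001]
force: [1.4, 1.4, 0.7]
finger_gap: 0.354
gripper_force: 0.0
```

```bash
python3 -c "
from h import *
to(606,-144,70,1.548)"
```

```text
t 4.93 tcp [475.9 203.8  85.8] th 1.445 F [1.4 1.4 0.7] gap 30.3 | delta [-328.7  172.9   15.6] turn -0.103
```

drive_tool([
  [[-30,16,0,-0.02],[-65,34,0,-0.04],[-100,53,0,-0.06],[-135,71,0,-0.08],[-170,90,0,-0.1]],
])

```text
t: 5.35
tcp_pos: [0.5446, 0.0233, 0.0853]
tool_rot: [0.715, 0.699, -0.0, -0.0]
force: [0.5, -0.3, -0.0]
finger_gap: 0.351
gripper_force: 0.0
```

```bash
python3 -c "
from h import *
to(606,-144,70,1.548)"
```

```text
t 5.35 tcp [544.6  23.3  85.3] th 1.547 F [ 0.5 -0.3 -0. ] gap 29.9 | delta [-165.9   65.4   15.2] turn -0.001
```

drive_tool([
  [[-35,14,0,0],[-70,28,0,0],[-105,42,0,0],[-138,55,5,0],[-166,65,15,0]],
])

```text
t: 5.77
tcp_pos: [0.6072, -0.1459, 0.0711]
tool_rot: [0.716, 0.698, 0.001, 0.002]
force: [0.7, -0.4, 1.0]
finger_gap: 0.355
gripper_force: 0.0
```

drive_tool([
  [[0,0,15,0],[0,0,35,0],[0,0,53,0],[0,0,63,0],[0,0,65,0]],
])

```text
t: 6.18
tcp_pos: [0.6037, -0.1418, 0.0029]
tool_rot: [0.716, 0.698, -0.001, -0.002]
force: [-0.1, -0.0, -1.3]
finger_gap: 0.352
gripper_force: 0.0
```

```bash
python3 -c "
from h import *
to(614,258-27,4,1.548)"
```

```text
t 6.18 tcp [ 603.7 -141.8    2.9] th 1.546 F [-0.1 -0.  -1.3] gap 30.1 | delta [372.9   0.9  -0.4] turn -0.002
```

drive_tool([
  [[6,0,-1,0],[14,0,-1,0],[24,0,-1,0],[38,0,-1,0],[53,0,-1,0]],
])

```text
t: 6.6
tcp_pos: [0.6078, -0.0877, 0.0074]
tool_rot: [0.715, 0.699, 0.0, 0.001]
force: [0.2, -0.6, 0.8]
finger_gap: 0.353
gripper_force: 0.8
```

drive_tool([
  [[18,0,0,0],[37,0,0,0],[57,0,0,0],[77,0,0,0],[97,0,0,0]],
])

```text
t: 7.02
tcp_pos: [0.6096, 0.0105, 0.0072]
tool_rot: [0.715, 0.699, 0.0, 0.001]
force: [0.4, -1.1, 1.9]
finger_gap: 0.353
gripper_force: 1.0
```

drive_tool([
  [[20,0,0,0],[40,0,0,0],[60,0,0,0],[80,0,0,0],[100,0,0,0]],
])

```text
t: 7.43
tcp_pos: [0.6115, 0.1106, 0.0072]
tool_rot: [0.715, 0.699, 0.0, 0.0]
force: [-0.4, -2.0, 1.4]
finger_gap: 0.349
gripper_force: 1.0
```

```bash
python3 -c "
from h import *
to(614,258-27,4,1.548)
im=vision.snapshot('scene');cv2.imwrite('pics/s5.png',cv2.resize(cv2.cvtColor(im[120:360,140:480],cv2.COLOR_RGB2BGR),None,fx=2.3,fy=2.3))"
```

```text
t 7.43 tcp [611.5 110.6   7.2] th 1.549 F [-0.4 -2.   1.4] gap 29.8 | delta [ 1.204e+02 -1.000e-01  3.100e+00] turn 0.001
```

View pics/s5.png

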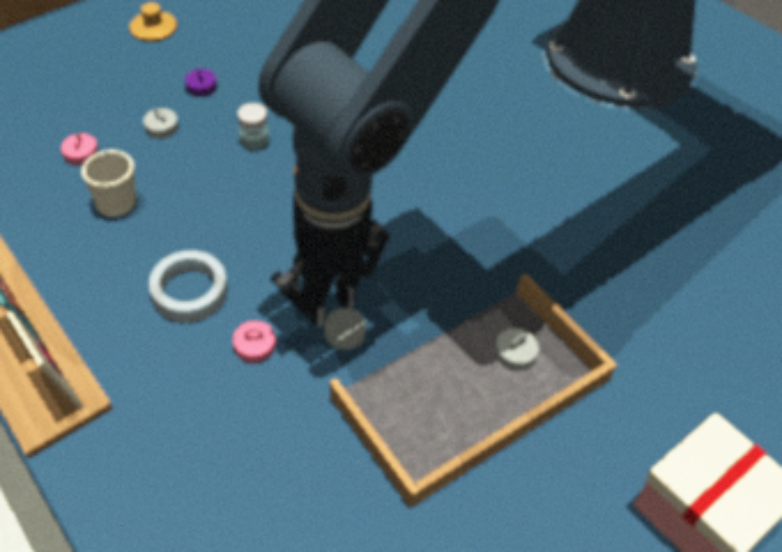

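Weight C rests in the tray at crop (517,347). Weight A is cradled just before the tray's front edge, at crop (345,328).

drive_tool([
  [[20,0,0,0],[40,0,0,0],[59,0,0,0],[76,0,0,0],[90,0,0,0]],
])

```text
t: 7.9
tcp_pos: [0.6132, 0.2004, 0.0068]
tool_rot: [0.715, 0.699, -0.0, -0.0]
force: [-0.0, -1.3, 1.7]
finger_gap: 0.354
gripper_force: 0.9
```

drive_tool([
  [[11,0,0,0],[20,0,0,0],[26,0,0,0],[29,0,0,0],[30,0,0,0]],
])

```text
t: 8.32
tcp_pos: [0.6147, 0.2282, 0.0064]
tool_rot: [0.715, 0.699, -0.0, 0.0]
force: [-0.4, -2.3, 1.6]
finger_gap: 0.354
gripper_force: 1.2
```

drive_tool([
  [[-8,0,0,0],[-22,0,0,0],[-32,0,-25,0],[-34,0,-55,0],[-34,0,-80,0]],
])

```text
t: 8.73
tcp_pos: [0.6137, 0.1911, 0.0867]
tool_rot: [0.717, 0.697, -0.001, -0.0]
force: [1.1, 0.8, 0.3]
finger_gap: 0.352
gripper_force: 0.0
```

```bash
python3 -c "
from h import *
to(607,-313,85,1.675)"
```

```text
t 8.73 tcp [613.7 191.1  86.7] th 1.544 F [1.1 0.8 0.3] gap 30.0 | delta [-504.1    7.     1.9] turn -0.131
```

drive_tool([
  [[-25,0,0,-0.03],[-60,0,0,-0.06],[-97,1,0,-0.09],[-135,2,0,-0.11],[-173,2,0,-0.13]],
])

```text
t: 9.15
tcp_pos: [0.6111, 0.0179, 0.0863]
tool_rot: [0.669, 0.744, -0.0, -0.0]
force: [0.6, 0.2, 0.1]
finger_gap: 0.351
gripper_force: 0.0
```

```bash
python3 -c "
from h import *
to(607,-313,85,1.675)
im=vision.snapshot('top')
for c,s,col in blobs(im):
    if s[4]<400: print(c.round(1),s,col.round(),(world(c,0.012)[0]*1000).round())"
```

```text
t 9.15 tcp [611.1  17.9  86.3] th 1.677 F [0.6 0.2 0.1] gap 30.0 | delta [-328.6  -39.     1.3] turn 0.002
[396.9 152.9] [388 145  18  17 240] [225. 152. 183.] [ 711. -283.   12.]
[390.9 191.9] [383 184  17  17 234] [218. 218. 212.] [ 602. -265.   12.]
[356.9 221.5] [349 214  17  16 208] [209. 211. 210.] [ 520. -173.   12.]
[406.6 224. ] [398 216  18  17 236] [160.  74. 192.] [ 515. -306.   12.]
```

drive_tool([
  [[-36,-4,0,0],[-72,-9,0,0],[-108,-13,0,0],[-144,-17,0,0],[-180,-21,0,0]],
])

```text
t: 9.62
tcp_pos: [0.6086, -0.1631, 0.0861]
tool_rot: [0.669, 0.743, -0.0, -0.0]
force: [0.1, 0.1, 1.1]
finger_gap: 0.352
gripper_force: 0.0
```

drive_tool([
  [[-36,-4,0,0],[-72,-9,0,0],[-108,-13,0,0],[-135,-17,0,0],[-149,-18,10,0]],
])

```text
t: 10.03
tcp_pos: [0.6076, -0.3167, 0.0779]
tool_rot: [0.671, 0.742, -0.0, 0.003]
force: [1.2, -1.0, 1.2]
finger_gap: 0.351
gripper_force: 0.0
```

drive_tool([
  [[0,0,18,0],[0,0,38,0],[0,0,56,0],[0,0,67,0],[0,0,70,0]],
])

```text
t: 10.45
tcp_pos: [0.6054, -0.3087, 0.003]
tool_rot: [0.669, 0.743, -0.0, -0.003]
force: [-0.3, 0.6, 0.4]
finger_gap: 0.355
gripper_force: 0.0
```

```bash
python3 -c "
from h import *
to(550,263-27,4,1.675)"
```

```text
t 10.45 tcp [ 605.4 -308.7    3. ] th 1.676 F [-0.3  0.6  0.4] gap 30.3 | delta [547.5   2.2   1.4] turn 0.001
```

drive_tool([
  [[5,0,-1,0],[12,0,-1,0],[23,0,-1,0],[37,0,-1,0],[52,0,-1,0]],
])

```text
t: 10.87
tcp_pos: [0.6027, -0.2574, 0.0084]
tool_rot: [0.669, 0.744, 0.0, 0.001]
force: [0.0, -0.6, 0.1]
finger_gap: 0.349
gripper_force: 0.5
```

drive_tool([
  [[18,0,0,0],[37,0,0,0],[57,0,0,0],[77,0,0,0],[97,0,0,0]],
])

```text
t: 11.28
tcp_pos: [0.5918, -0.1596, 0.0078]
tool_rot: [0.668, 0.744, 0.0, 0.0]
force: [-0.0, -1.0, 1.5]
finger_gap: 0.353
gripper_force: 0.9
```

drive_tool([
  [[20,0,0,0],[40,0,0,0],[60,0,0,0],[80,0,0,0],[100,0,0,0]],
])

```text
t: 11.7
tcp_pos: [0.5808, -0.0601, 0.0078]
tool_rot: [0.668, 0.744, 0.0, 0.0]
force: [1.0, -1.8, 1.1]
finger_gap: 0.348
gripper_force: 1.0
```

```bash
python3 -c "
from h import *
to(550,263-27,4,1.675)
im=vision.snapshot('scene');cv2.imwrite('pics/s6.png',cv2.resize(cv2.cvtColor(im[120:360,140:480],cv2.COLOR_RGB2BGR),None,fx=2.3,fy=2.3))"
```

```text
t 11.7 tcp [580.8 -60.1   7.8] th 1.678 F [ 1.  -1.8  1.1] gap 29.7 | delta [297.7   1.    3.8] turn 0.003
```

View pics/s6.png

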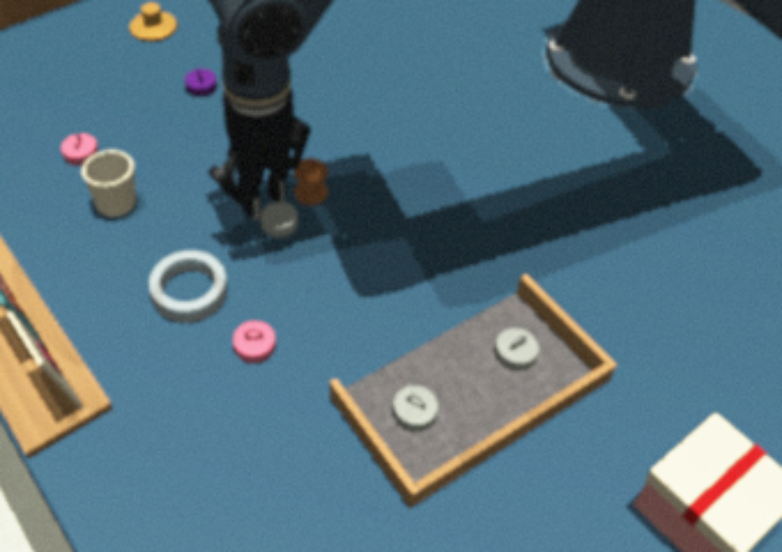

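Two weights lie in the tray at crop (415,405) and (517,347). Weight B is cradled at crop (280,218), and the spool has not moved.

drive_tool([
  [[20,0,0,0],[40,0,0,0],[60,0,0,0],[80,0,0,0],[100,0,0,0]],
])

```text
t: 12.17
tcp_pos: [0.5699, 0.0386, 0.0075]
tool_rot: [0.668, 0.744, -0.0, -0.0]
force: [0.2, -0.7, -0.2]
finger_gap: 0.349
gripper_force: 0.7
```

drive_tool([
  [[20,0,0,0],[40,0,0,0],[60,0,0,0],[80,0,0,0],[100,0,0,0]],
])

```text
t: 12.58
tcp_pos: [0.559, 0.1379, 0.0075]
tool_rot: [0.668, 0.744, -0.0, -0.0]
force: [-0.2, -0.8, 0.9]
finger_gap: 0.348
gripper_force: 0.7
```

drive_tool([
  [[19,0,0,0],[36,0,0,0],[51,0,0,0],[64,0,0,0],[75,0,0,0]],
])

```text
t: 13.0
tcp_pos: [0.5513, 0.2123, 0.0075]
tool_rot: [0.668, 0.744, -0.0, -0.0]
force: [-0.0, -1.4, -0.0]
finger_gap: 0.351
gripper_force: 0.8
```

drive_tool([
  [[8,0,0,0],[14,0,0,0],[18,0,0,0],[20,0,0,0],[20,0,0,0]],
])

```text
t: 13.42
tcp_pos: [0.5502, 0.2308, 0.0073]
tool_rot: [0.669, 0.743, 0.0, -0.0]
force: [-0.8, -0.0, -0.7]
finger_gap: 0.349
gripper_force: 0.1
```

drive_tool([
  [[-8,0,0,0],[-22,0,0,0],[-34,0,-25,0],[-40,0,-55,0],[-45,0,-85,0]],
])

```text
t: 13.83
tcp_pos: [0.5543, 0.1833, 0.0921]
tool_rot: [0.67, 0.743, -0.001, -0.001]
force: [0.3, -0.2, -0.7]
finger_gap: 0.351
gripper_force: 0.0
```

drive_tool([
  [[-30,0,-15,0],[-65,0,-35,0],[-100,0,-55,0],[-130,0,-70,0],[-140,0,-75,0]],
])

```text
t: 14.25
tcp_pos: [0.5718, 0.041, 0.1699]
tool_rot: [0.671, 0.742, 0.001, 0.003]
force: [0.4, 0.1, -0.2]
finger_gap: 0.351
gripper_force: 0.0
```

```bash
python3 -c "
from h import *
to(550,263-27,4,1.675)
im=vision.snapshot('scene');cv2.imwrite('pics/s7.png',cv2.resize(cv2.cvtColor(im[120:360,140:480],cv2.COLOR_RGB2BGR),None,fx=2.3,fy=2.3))
q=lambda x,y:(140+x/2.3,120+y/2.3)
print(world([q(517,343),q(415,401)],.016,'scene').round(3))"
```

```text
t 14.25 tcp [571.8  41.  169.9] th 1.672 F [ 0.4  0.1 -0.2] gap 30.0 | delta [196.6  -2.9 165.3] turn -0.003
[[0.482 0.266 0.016]
 [0.613 0.253 0.016]]
```

View pics/s7.png

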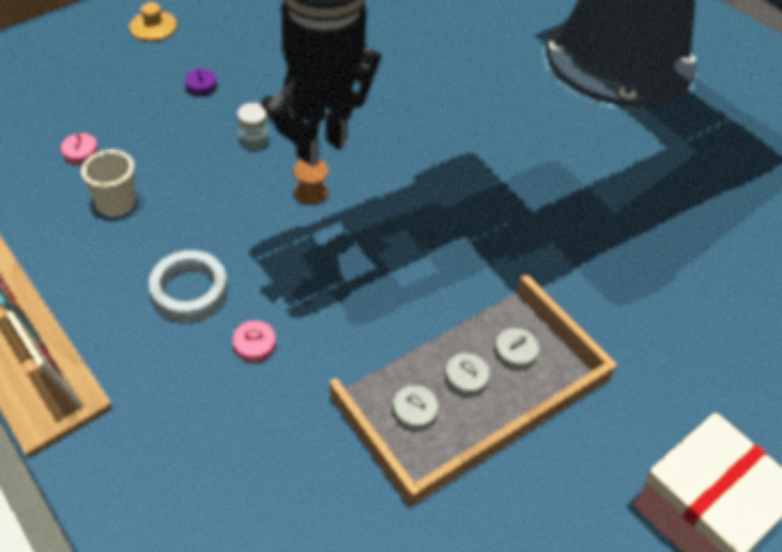

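All three weights lie flat well inside the tray, at crop (415,405), (467,372) and (517,347). The spool and jar are where they started, and the arm is clear.

```bash
python3 -c "
from station import manip
print(manip.sign_off())"
```

```text
the job is handed in; nothing more can be done
None
```

I pushed all three steel weights into the catch tray and handed the job in at about 14 s; the last picture shows them lying flat well inside the walls, with the spool, jar and everything else in view where they started.

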